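Swap the dough stamp at the back of the caddy

TASK

Swap the two dough stamps: move the canister and the tin out of the caddy onto the marble slab, take the square stamp from behind them and stand it in the middle of the cork coaster, then stand the round stamp in the middle of the rear seat that it left. Only then put the canister and the tin back, each exactly where it stood at the start. Keep all four upright, and leave the bowl, the bench scraper and the rolling pin alone.

Things in the scene. Friction and masses are not known exactly. Their poses are not given: they have to be found in the camera images.
- canister_mid (a point): (All lengths here in mm.) Round white ceramic canister with a flat wooden lid fixed on it, diameter 62, height 150, about 0.5 kg; loose. It starts on one of the two front seats of the caddy (left or right, drawn at random). Point: its centre, 75 above its underside; z up its axis.
- tin_mid (a point): Square plain metal tin, 54 x 54, height 120, about 0.35 kg; loose, closed. It starts on the other front seat of the caddy. Point: its centre, 60 above its underside; x and y square to its sides, z up.
- square_stamp_mid (a point): Dough stamp with a SQUARE steel die 46 x 46 x 18 high and on it an upright round wooden handle, diameter 26, from 18 to 60 above the underside; total height 60, about 0.16 kg; loose. It starts on the caddy's rear seat, behind canister and tin. Point: on its axis, 30 above its underside; x and y square to the die, z up the handle.
- round_stamp_mid (a point): Dough stamp with a ROUND steel die, diameter 48, 18 high, and the same wooden handle (diameter 26, from 18 to 60 above the underside); total height 60, about 0.16 kg; loose. It starts on the wooden pastry board, beside the coaster. Point: on its axis, 30 above its underside; z up.
- rear_seat (a point): Rear seat of the caddy: a flush cork disc, diameter 70. Point: its centre on the caddy's inner floor, which is 10 above the table. Axes are the caddy's: x horizontal away from the robot (to the caddy's back), y to the left, z up. The caddy is a fixed shallow dark wooden tray 170 (x) x 200 (y), rim 8 thick and 24 above the table; its centre lies 30 from this point towards -x. Two like cork discs, the front seats, lie at x = -64, y = +46 and -46 from this point.
- coaster: Square cork coaster 70 x 70 x 5, fixed, on a fixed dark wooden pastry board 170 (x) x 220 (y) x 18 thick. Origin: centre of its underside, on the board's top 18 above the table (so its top is 23 above the table); x and y along its sides, z up.
- slab: Marble slab, the side area, 150 (x) x 220 (y) x 12 thick, fixed and empty at the start. Origin: centre of its underside on the table; its top is 12 above the table; z up.
- bowl_mid (a point): Small white ceramic bowl, rim diameter 100, height 45, loose bystander on the table; point: its centre, 22 up.
- scraper_mid (a point): Bench scraper lying flat on the table, far right of the work: steel blade 85 x 140, 20 high wooden handle along one long side, loose bystander; point: its middle, 10 above the table.
- pin_mid (a point): Wooden rolling pin, diameter 48, length 340, loose bystander lying along y in two wooden rests beyond the work; point: its middle, 36 above the table.
There are look-alikes about, which are no part of the job. Leave any blue or green look-alike of the part that bears square_stamp_mid alone.

How it is judged:
By the outcome, as a careful person would: the job done as asked, in the order asked, and still so for the second after the job is handed in, with the robot touching nothing.
It also fails if it takes over 134 s, if anything falls off the work surface, if the arm or the gripper's body presses on something with over 40 N, if the wrist force passes 120 N, or if a joint passes its speed limit or range.

ROBOT

A 7-joint arm with a two-finger parallel gripper is mounted at the origin on the work surface. World frame = base frame: x ahead of the robot, y to its left, z up, the work surface at z = 0. Lengths are in m, angles in degrees, forces in N, time in s.
With the tool pointing down it reaches from about 0.425 to 0.875 m from the base axis. Payload 4.7 kg.
Tool frame: the origin (TCP) lies midway between the tips of the shut fingers; the grasp point (between the pads) lies env.grip_point_offset behind it (env.grip_point_offset is the distance from the TCP to the grasp point, in m); z points along the fingers, y is the line along which they close (so a half turn about z gives the same grasp; the last joint's range is limited). The gripper opens to 87 mm and grips with 3 to 60 N. Pads are 19 mm wide; open, the fingers measure 117 mm over their backs; the gripper's body (75 mm by 190 mm) begins 51 mm behind the grasp point.
Start: joints at [-68.348, 18.392, -4.016, 83.108, 1.295, 78.541, -3.26], TCP at [0.231, 0.607, 0.223] pointing down, gripper open.
Joint ranges: [-163.93, 163.93], [-17.29, 119.83], [-79.2, 71.16], [3.27, 140.29], [-89.18, 269.18], [5.43, 117.66], [-154.24, 154.24]. Speed limits (degrees/s): [147.25, 147.25, 180, 180, 180, 180, 180].

INTERFACE

Orientations are given as [roll, pitch, yaw] about the fixed x, y, z axes, in that order (R = Rz(yaw) Ry(pitch) Rx(roll)).
In Python, from cell import env gives the robot as it stands.
- The arm moves only by the shell command python3 -m creep 'ROWS' [FORCE]. ROWS is a JSON object of lists of equal length, an entry for each row: "translation": the shift along the tool's x, y, z in units of 0.08 m (1.0 is 0.08 m), a list of three; "turn": the turn, a rotation vector about the tool's x, y, z in units of 180 degrees (1.0 is 180 degrees), a list of three; "grip": the opening, from 0 (shut) to 1 (fully open). In form: {"translation": [[x, y, z], ...], "turn": [[ax, ay, az], ...], "grip": [grip, ...]}. A call has 1 to 5 rows; each row shifts and turns the commanded pose from where the row before left it, along the tool's axes as they then stand; what a row does not reach is not made up. A row lasts 1/8 s, in which the tool goes at most 62.5 mm and 10.7 degrees, less where a joint would pass 70% of its speed; a pose out of reach is approached as far as the arm can. A call with a number of a shift or a turn outside -1 to 1 is refused whole. A call with a gripper value outside its range is refused whole. The fingers move at their own pace and stop on an object; FORCE is the grip in N (left out, the last holds). Time passes only in rows, so rows that do not move let the fingers close. It gives the time, the measured TCP pose, the force, the opening and the grip force at its end, in the units of the state.
- env.get_obs(): the state, without advancing time (a new reading comes with each control period).
- env.read_camera(name): name is "side" or "top" or "wrist"; returns a dict with "frame" (420x560x3 uint8, red, green, blue), "z_map" (420x560 float32, m along the optical axis (not along the pixel's ray), 0 where there is no reading), "K" (3x3 intrinsics, pixels), "rvec" (rotation vector, rad) and "tvec" (3), from world to camera coordinates, as OpenCV has them. Camera axes: x right, y down, z forward; pixel columns grow to the right and rows downward; lengths in m; the calibration is good to about 2 mm. A picture is of the moment at which its call begins.
- env.sign_off(): hands the job in; it is judged then, once.
The state is a dict: "time_s": time; "qpos": joint angles; "joint_velocities": joint speeds; "effort": joint torques, N m; "tool_pos": TCP position; "tool_rot": TCP orientation; "force": force on the tool from outside, world axes, zero at the start; "wrist_torque": the same for the moment, N m; "grip_width": finger opening in m; "grasp_force": force on a finger pad.
Only numpy, scipy, OpenCV 4.12 (cv2) and the standard library are available. Lean on these libraries where they do the work, as an engineer would, in place of code of your own. Each camera call takes 0.05 s, during which the arm holds its last target. There are 200 camera calls.

## Working session

There is one attempt and no reset: what is moved stays moved. The work goes in short steps, Python scripts to look and compute and a shell command to move; the robot and the scene stay as the last step left them, time stands still between calls to the robot, and variables do not carry over. Pictures are saved under pics/ and viewed, at most 14 in all, crops included, and the job is handed in when it is done.

```bash
mkdir -p pics; ls
python3 - <<'E'
from cell import env
import cv2,numpy as np
print(env.grip_point_offset, env.get_obs())
for n in ["top","side"]:
    r=env.read_camera(n); np.savez(f"{n}0.npz",**r); cv2.imwrite(f"pics/{n}0.png",r["frame"][:,:,::-1]); print(n,r["K"],r["rvec"],r["tvec"])
E
```

```text
pics
0.0187 {'time_s': 0.0, 'qpos': array([-68.34697761,  18.43716129,  -4.0153874 ,  83.17541916,
         1.29492867,  78.53883694,  -3.26090108]), 'joint_velocities': array([ 0.04560825, -0.00293569,  0.01443036,  0.10252751, -0.05599558,
       -0.00579733, -0.00335715]), 'effort': array([ 3.26587924e-04, -4.91282916e+01, -4.03997898e-01, -3.12536466e+01,
       -6.40934589e-02,  4.35192743e-02,  1.79311501e-04]), 'tool_pos': array([0.23115255, 0.60692652, 0.22147846]), 'tool_rot': array([-1.79893819e+02,  5.68374396e-03,  1.59155692e+02]), 'force': array([ 0.36035418, -0.43842259,  0.61916702]), 'wrist_torque': array([-0.00202817, -0.02368494,  0.03572196]), 'grasp_force': 0.0, 'grip_width': 0.08705364209420888}
top [[398.83526106   0.         276.78677303]
 [  0.         398.83526106 205.9259111 ]
 [  0.           0.           1.        ]] [ 2.14540307 -2.12089977  0.1813287 ] [-0.01996642  0.59298827  1.01155822]
side [[428.04164541   0.         282.05957069]
 [  0.         428.04164541 210.837945  ]
 [  0.           0.           1.        ]] [ 2.0946695  -0.20285304  0.09289446] [-0.56405008  0.11717232  1.10166098]
```

View pics/top0.png

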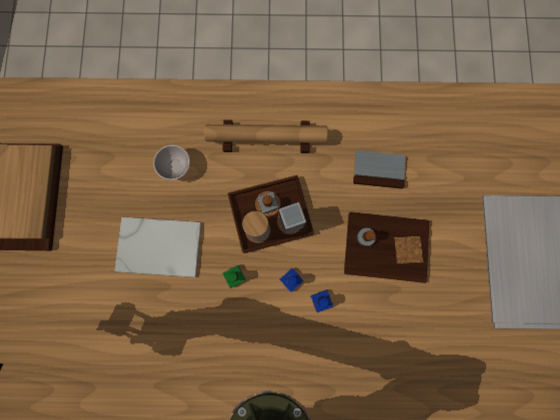

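View pics/side0.png

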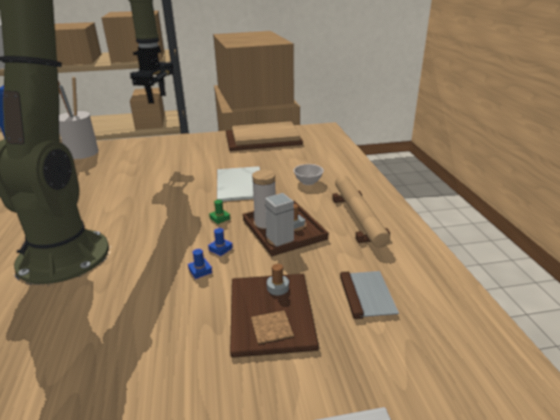

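The top view (up = +x, left = +y) shows:
- The canister at (257,228), the tin at (291,218) and the square stamp at (268,202), all in the yawed caddy.
- The round stamp at (367,237) and the coaster at (408,250).
- The slab at (158,247), with blue and green decoys in front.

The side view confirms this: the canister is front-left, the tin front-right.

```bash
cat > h.py <<'E'
import cv2,numpy as np
def pose(r):
    R=cv2.Rodrigues(r["rvec"])[0]; return R,-R.T@np.ravel(r["tvec"])
def plane(r,uv,z):
    R,c=pose(r); uv=np.atleast_2d(uv).astype(float)
    d=np.c_[uv,np.ones(len(uv))]@np.linalg.inv(r["K"]).T@R
    return c+d*((z-c[2])/d[:,2])[:,None]
def cloud(r):
    R,c=pose(r); h,w=r["z_map"].shape
    u,v=np.meshgrid(np.arange(w),np.arange(h))
    d=np.stack([u,v,np.ones_like(u)],-1)@np.linalg.inv(r["K"]).T@R
    P=c+d*r["z_map"][...,None]; P[r["z_map"]==0]=np.nan
    return P
def rect(P):
    m=cv2.minAreaRect(np.ascontiguousarray(P[:,:2]*1000,dtype=np.float32)); return np.round(m[0],1),np.round(m[1],1),round(m[2],1)
E
python3 - <<'E'
from h import *
t=dict(np.load("top0.npz")); P=cloud(t); print(pose(t)[1])
f=t["frame"]; X,Y,Z=np.moveaxis(P,-1,0)
def comp(mask,name,minpx=12,zp=None):
    n,l,s,c=cv2.connectedComponentsWithStats(mask.astype(np.uint8))
    for i in range(1,n):
        if s[i,4]>=minpx:
            q=P[l==i]; v,u=np.where(l==i)
            cnt=np.c_[u,v]
            o=rect(plane(t,cnt,zp if zp else np.median(q[:,2])))
            print(name,np.round(c[i]),s[i,4],"z",np.round(np.median(q[:,2]),4),"mean",np.round(np.nanmean(q,0),4),o)
w=(X>.3)&(X<.75)&(abs(Y)<.5)
comp(w&(Z>.135)&(Z<.17),"canTop",zp=.16)
comp(w&(Z>.115)&(Z<.135),"tinTop",zp=.13)
comp(w&(Z>.05)&(Z<.085),"handles")
comp(w&(Z>.02)&(Z<.034),"mid",30)
comp(w&(Z>.008)&(Z<.0155),"slab",200,.012)
hsv=cv2.cvtColor(f,cv2.COLOR_RGB2HSV)
comp((hsv[...,0]<22)&(hsv[...,1]>90)&(hsv[...,2]>105)&(Z>.013)&(Z<.035)&(X>.3),"cork",60,.023)
v,u=np.where((hsv[...,2]<70)); 
m=(f.max(2)<75)&(Z<.03); comp(m,"dark",600,.018)
comp(((hsv[...,0]>40)&(hsv[...,0]<130)&(hsv[...,1]>150)),"decoy",20,.018)
big=cv2.resize(f[150:330,100:450],None,fx=2.2,fy=2.2,interpolation=cv2.INTER_CUBIC); cv2.imwrite("pics/crop.png",big[:,:,::-1])
E
```

```text
[ 0.41430751 -0.01381642  1.09701512]
canTop [255. 223.] 538 z 0.159 mean [0.5323 0.0386 0.1587] (array([531.8,  39. ]), array([59.5, 59.3]), 0.7)
tinTop [292. 215.] 486 z 0.1294 mean [ 0.5575 -0.05    0.1293] (array([557.5, -50.1]), array([54.8, 54.1]), 20.0)
tinTop [259. 235.] 16 z 0.1242 mean [0.507  0.0285 0.1244] (array([506.8,  27.8]), array([ 6.7, 36.9]), 24.0)
handles [267. 199.] 80 z 0.0684 mean [0.6074 0.0133 0.0678] (array([606.9,  14. ]), array([24. , 23.6]), 0.7)
handles [293. 228.] 28 z 0.0669 mean [ 0.5324 -0.0561  0.0668] (array([532.5, -57.6]), array([ 6.9, 51.1]), 13.9)
handles [261. 236.] 28 z 0.0679 mean [0.5109 0.0267 0.0668] (array([512.7,  28.3]), array([16.3, 52. ]), 27.4)
handles [369. 235.] 99 z 0.0765 mean [ 0.5162 -0.2502  0.0734] (array([ 515.9, -249.3]), array([23.8, 30.4]), 26.8)
handles [232. 276.] 79 z 0.0588 mean [0.4084 0.1007 0.0587] (array([409.4, 100.9]), array([22.7, 23.2]), 0.7)
handles [291. 279.] 77 z 0.0588 mean [ 0.4012 -0.0527  0.059 ] (array([401.1, -53. ]), array([22.7, 23.1]), 0.6)
handles [323. 301.] 84 z 0.0587 mean [ 0.3472 -0.134   
[... 1471 characters left out ...]
rray([145.5, 311.8]), 81.5)
dark [271. 212.] 2899 z 0.0103 mean [0.5828 0.0032 0.0125] (array([578.2,   1.7]), array([173.2, 204.3]), 15.7)
dark [385. 247.] 4144 z 0.0172 mean [ 0.4895 -0.3064  0.017 ] (array([ 491.1, -313.3]), array([224.8, 167.9]), 84.5)
dark [271. 407.] 1288 z 0.0124 mean [ 0.0826 -0.0044  0.0127] (array([88. , -4.4]), array([ 66.2, 201.3]), 0.6)
decoy [234. 276.] 256 z 0.0187 mean [0.4076 0.0981 0.0308] (array([407.5,  99.7]), array([42.5, 42.4]), 28.2)
decoy [291. 280.] 264 z nan mean [ 0.4    -0.0533  0.0291] (array([399.7, -53.8]), array([43.8, 43.4]), 41.3)
decoy [322. 301.] 286 z nan mean [ 0.347  -0.1332  0.03  ] (array([ 346.3, -134.5]), array([44.3, 44.2]), 21.7)
```

View pics/crop.png

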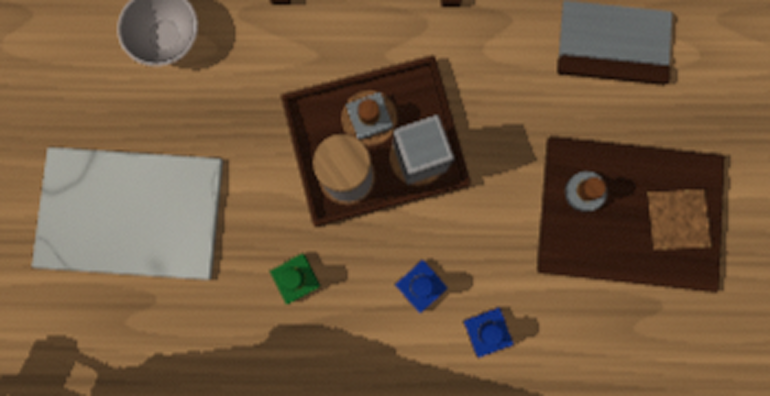

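The crop confirms the layout: canister (342,165), tin (422,147), square stamp (368,115) on the rear seat, round stamp (587,190), coaster (680,218). Next I write a move-planning helper and go above the caddy for a closer look.

```bash
cat > go.py <<'E'
# usage: go.py x y z_tcp tooly_angle : prints turn about tool z, then shift in the turned tool frame (units)
import sys,numpy as np
from cell import env
from scipy.spatial.transform import Rotation as Ro
x,y,z,a=map(float,sys.argv[1:5]); o=env.get_obs()
R=Ro.from_euler('xyz',o["tool_rot"],degrees=True)
ya=R.as_matrix()[:,1]; cur=np.degrees(np.arctan2(ya[1],ya[0]))
d=(a-cur+180)%360-180
Rt=Ro.from_euler('xyz',[180,0,a+90],degrees=True)
s=Rt.inv().apply(np.array([x,y,z])-o["tool_pos"])/.08
print("t",round(o["time_s"],2),"tcp",np.round(o["tool_pos"],4),"rot",np.round(o["tool_rot"],2),"ya",round(cur,2),"q7",round(o["qpos"][6],1))
print("tilt fix rotvec(u)",np.round((R.inv()*Rt).as_rotvec(degrees=True)/180,4)," dyaw",round(d,2),"-> turn z",round(-d/180,4)," shift",np.round(s,3), "w",round(o["grip_width"],4),"F",np.round(o["force"],1))
E
python3 go.py .565 .02 .32 15.5
```

```text
t 0.1 tcp [0.2312 0.607  0.2216] rot [-1.7990e+02  1.0000e-02  1.5916e+02] ya 69.16 q7 -3.3
tilt fix rotvec(u) [-0.0005  0.0003  0.2981]  dyaw -53.66 -> turn z 0.2981  shift [-8.186  2.061 -1.23 ] w 0.0868 F [-0.7  0.1  0.1]
```

```bash
python3 -m creep '{"translation":[[0,0,-0.4],[0,0,-0.4],[0,0,-0.4],[0,0,0],[0,0,0]],"turn":[[0,0,0.05],[0,0,0.05],[0,0,0.05],[0,0,0.05],[0,0,0.05]],"grip":[1,1,1,1,1]}' 30
python3 -m creep '{"translation":[[-0.3,0.1,0],[-0.65,0.17,0],[-0.68,0.17,0],[-0.68,0.17,0],[-0.68,0.17,0]],"turn":[[0,0,0.048],[0,0,0],[0,0,0],[0,0,0],[0,0,0]],"grip":[1,1,1,1,1]}'
python3 -m creep '{"translation":[[-0.68,0.17,0],[-0.68,0.17,0],[-0.68,0.17,0],[-0.68,0.17,0],[-0.68,0.17,0]],"turn":[[0,0,0],[0,0,0],[0,0,0],[0,0,0],[0,0,0]],"grip":[1,1,1,1,1]}'
python3 -m creep '{"translation":[[-0.68,0.17,0],[-0.68,0.17,0],[-0.4,0.1,0],[-0,0,0]],"turn":[[0,0,0],[0,0,0],[0,0,0],[0,0,0]],"grip":[1,1,1,1]}'
python3 go.py .565 .02 .32 15.5
python3 - <<'E'
from cell import env
import cv2,numpy as np
r=env.read_camera("wrist"); np.savez("w1.npz",**r); cv2.imwrite("pics/w1.png",r["frame"][:,:,::-1])
from h import *
print(pose(r),r["K"])
E
```

```text
time_s: 0.72
tool_pos: [0.2313, 0.6075, 0.3186]
tool_rot: [180.0, 0.0, 113.9]
force: [-0.4, -0.4, -0.7]
grip_width: 0.0873
grasp_force: 0.0
time_s: 1.35
tool_pos: [0.3591, 0.3941, 0.3182]
tool_rot: [-180.0, 0.0, 105.5]
force: [1.4, 0.3, -0.9]
grip_width: 0.0873
grasp_force: 0.0
time_s: 1.98
tool_pos: [0.4972, 0.1504, 0.3183]
tool_rot: [-180.0, -0.0, 105.5]
force: [1.3, 1.3, 0.0]
grip_width: 0.087
grasp_force: 0.0
time_s: 2.48
tool_pos: [0.5687, 0.0223, 0.3181]
tool_rot: [-179.9, 0.1, 105.2]
force: [0.5, 0.5, -0.4]
grip_width: 0.087
grasp_force: 0.0
t 2.48 tcp [0.5687 0.0223 0.3181] rot [-1.7994e+02  9.0000e-02  1.0517e+02] ya 15.17 q7 13.8
tilt fix rotvec(u) [-0.0003  0.0005 -0.0019]  dyaw 0.33 -> turn z -0.0019  shift [-0.015 -0.052 -0.024] w 0.087 F [ 0.5  0.5 -0.4]
(array([[ 0.96518994,  0.26154626, -0.00138823],
       [ 0.2494741 , -0.91901968,  0.30523024],
       [ 0.07855602, -0.29495148, -0.95227757]]), array([0.5471254 , 0.10337149, 0.48067619])) [[343.95866077   0.         277.12721128]
 [  0.         343.95866077 211.86972935]
 [  0.           0.           1.        ]]
```

View pics/w1.png

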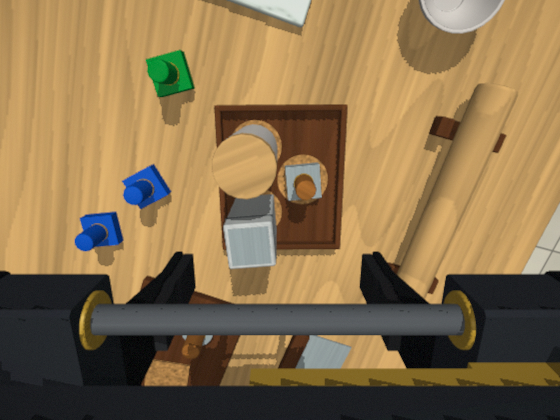

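The wrist view shows the canister lid at (244,166), the tin top at (250,243), the stamp handle at (305,187) and die at (303,180), and the caddy outline from (215,105) to (340,248).

Run:
```python
from h import *
t=dict(np.load("w1.npz")); P=cloud(t); X,Y,Z=np.moveaxis(P,-1,0)
near=(X>.42)&(X<.75)&(Y>-.14)&(Y<.16)
def big(mask):
    n,l,s,c=cv2.connectedComponentsWithStats((mask&near).astype(np.uint8)); i=1+np.argmax(s[1:,4]); v,u=np.where(l==i); return np.c_[u,v],P[l==i]
def circ(q): 
    c,r=cv2.minEnclosingCircle(np.ascontiguousarray(q[:,:2]*1000,dtype=np.float32)); return np.round(c,1),round(r,1)
for n,lo,hi,z in [("can",.152,.168,.16),("tin",.123,.137,.13),("handle",.062,.078,.07),("die",.0255,.032,.028),("rim",.0205,.0255,.024)]:
    uv,q=big((Z>lo)&(Z<hi)); w=plane(t,uv,z)
    print(n,len(uv),np.median(q[:,2]),rect(w),circ(w),rect(q),np.round(w.mean(0)[:2]*1000,1))
```

```text
can 3341 0.16047725164802962 (array([531.7,  39.1]), array([60.3, 61.5]), 15.1) (array([532. ,  39.1]), 31.0) (array([531.8,  38.8]), array([60.4, 61.3]), 15.0) [532.   39.8]
tin 2233 0.13092501613757762 (array([557., -49.]), array([53.9, 55.4]), 20.1) (array([557.2, -49.4]), 36.6) (array([557. , -50.3]), array([54.3, 54.1]), 19.6) [556.8 -48.6]
handle 344 0.07024755013938791 (array([607.5,  13.8]), array([24.6, 25.2]), 15.2) (array([606.7,  13.7]), 13.2) (array([607.1,  13.2]), array([24.8, 24.4]), 83.1) [607.   13.9]
die 702 0.028449607366765883 (array([607.6,  13.3]), array([45.9, 46.5]), 20.8) (array([607.4,  13.3]), 31.4) (array([607.7,  13. ]), array([45.9, 46.3]), 21.0) [605.4  17. ]
rim 2092 0.024096150353916324 (array([578.3,   5.9]), array([169.4, 198.8]), 15.5) (array([578.4,   5.6]), 129.5) (array([578.4,   5.8]), array([170.3, 199. ]), 15.5) [598.8  42.2]
```

```bash
python3 go.py .532 .0392 .108 15.5
```

```text
t 2.52 tcp [0.5682 0.0249 0.318 ] rot [-179.94   -0.    105.37] ya 15.37 q7 13.7
tilt fix rotvec(u) [-0.0003 -0.     -0.0007]  dyaw 0.13 -> turn z -0.0007  shift [ 0.293 -0.388  2.625] w 0.087 F [-0.   0.7 -0.5]
```

```bash
python3 -m creep '{"translation":[[0.29,-0.39,0.2],[0,0,0.6],[0,0,0.6],[0,0,0],[0,0,0]],"turn":[[0,0,0],[0,0,0],[0,0,0],[0,0,0],[0,0,0]],"grip":[1,1,1,1,1]}' 35 >/dev/null; python3 go.py .532 .0392 .108 15.5
```

```text
t 3.15 tcp [0.5328 0.041  0.2084] rot [ 1.7987e+02 -1.0000e-02  1.0561e+02] ya 15.61 q7 10.9
tilt fix rotvec(u) [ 0.0007 -0.0001  0.0006]  dyaw -0.11 -> turn z 0.0006  shift [-0.019 -0.016  1.254] w 0.0873 F [-0.2  0.3  0.6]
```

```bash
python3 -m creep '{"translation":[[-0.02,-0.015,0.5],[0,0,0.5],[0,0,0.25],[0,0,0],[0,0,0]],"turn":[[0,0,0],[0,0,0],[0,0,0],[0,0,0],[0,0,0]],"grip":[1,1,1,1,1]}' 35 >/dev/null; python3 go.py .532 .0392 .108 15.5
python3 -m creep '{"translation":[[0,0,0],[0,0,0],[0,0,0],[0,0,0],[0,0,0]],"turn":[[0,0,0],[0,0,0],[0,0,0],[0,0,0],[0,0,0]],"grip":[0.5,0.5,0.5,0.5,0.5]}' 35; python3 go.py .532 .0392 .108 15.5
```

```text
t 3.77 tcp [0.5331 0.0385 0.1089] rot [179.78   0.   105.54] ya 15.54 q7 13.9
tilt fix rotvec(u) [0.0012 0.     0.0002]  dyaw -0.04 -> turn z 0.0002  shift [ 0.013 -0.011  0.011] w 0.0872 F [-0.5 -0.2  0.9]
time_s: 4.4
tool_pos: [0.5316, 0.0381, 0.1068]
tool_rot: [180.0, -0.0, 105.5]
force: [-0.1, 0.1, 1.0]
grip_width: 0.0615
grasp_force: 35.0
t 4.4 tcp [0.5316 0.0381 0.1068] rot [179.97  -0.   105.52] ya 15.52 q7 14.0
tilt fix rotvec(u) [ 0.0002 -0.      0.0001]  dyaw -0.02 -> turn z 0.0001  shift [ 0.011  0.009 -0.015] w 0.0615 F [-0.1  0.1  1. ]
```

```bash
python3 -m creep '{"translation":[[0,0,-0.3],[0,0,-0.5],[0,0,0],[0,0,0]],"turn":[[0,0,0],[0,0,0],[0,0,0],[0,0,0]],"grip":[0.5,0.5,0.5,0.5]}'; python3 go.py .487 .375 .17 15.5
```

```text
time_s: 4.9
tool_pos: [0.5299, 0.038, 0.1686]
tool_rot: [-179.8, -0.0, 105.5]
force: [-0.4, 0.4, -4.7]
grip_width: 0.0615
grasp_force: 35.0
t 4.9 tcp [0.5299 0.038  0.1686] rot [-1.7982e+02 -2.0000e-02  1.0552e+02] ya 15.52 q7 11.9
tilt fix rotvec(u) [-0.001  -0.0001  0.0001]  dyaw -0.02 -> turn z 0.0001  shift [ 4.203  0.609 -0.017] w 0.0615 F [-0.4  0.4 -4.7]
```

```bash
python3 -m creep '{"translation":[[0.3,0.04,0],[0.5,0.07,0],[0.6,0.09,0],[0.6,0.09,0],[0.6,0.09,0]],"turn":[[0,0,0],[0,0,0],[0,0,0],[0,0,0],[0,0,0]],"grip":[0.5,0.5,0.5,0.5,0.5]}' >/dev/null
python3 -m creep '{"translation":[[0.6,0.09,0],[0.5,0.07,0],[0.4,0.05,0],[0.1,0.02,0],[0,0,0.3]],"turn":[[0,0,0],[0,0,0],[0,0,0],[0,0,0],[0,0,0]],"grip":[0.5,0.5,0.5,0.5,0.5]}' >/dev/null
python3 -m creep '{"translation":[[0,0,0.2],[0,0,0],[0,0,0]],"turn":[[0,0,0],[0,0,0],[0,0,0]],"grip":[0.5,0.5,0.5]}'
python3 go.py .487 .375 .1095 15.5
```

```text
time_s: 6.52
tool_pos: [0.4889, 0.3745, 0.1309]
tool_rot: [180.0, -0.0, 105.5]
force: [0.5, -0.0, -5.1]
grip_width: 0.0616
grasp_force: 35.0
t 6.53 tcp [0.4889 0.3745 0.1309] rot [179.97  -0.   105.47] ya 15.47 q7 -19.4
tilt fix rotvec(u) [ 0.0002 -0.     -0.0002]  dyaw 0.03 -> turn z -0.0002  shift [ 0.012 -0.021  0.267] w 0.0616 F [ 0.5 -0.  -5.1]
```

```bash
python3 -m creep '{"translation":[[0,0,0.17],[0,0,0.07],[0,0,0.02],[0,0,0]],"turn":[[0,0,0],[0,0,0],[0,0,0],[0,0,0]],"grip":[0.5,0.5,0.5,0.5]}'
python3 go.py .487 .375 .1095 15.5
```

```text
time_s: 7.02
tool_pos: [0.4885, 0.3749, 0.1098]
tool_rot: [180.0, -0.0, 105.5]
force: [0.2, 0.2, -4.1]
grip_width: 0.061
grasp_force: 35.0
t 7.03 tcp [0.4885 0.3749 0.1098] rot [180.    -0.   105.52] ya 15.52 q7 -19.1
tilt fix rotvec(u) [ 0.     -0.      0.0001]  dyaw -0.02 -> turn z 0.0001  shift [ 0.006 -0.017  0.003] w 0.061 F [ 0.2  0.2 -4.1]
```

```bash
python3 -m creep '{"translation":[[0,0,0.015],[0,0,0.015],[0,0,0]],"turn":[[0,0,0],[0,0,0],[0,0,0]],"grip":[0.5,0.5,0.5]}'
```

```text
time_s: 7.4
tool_pos: [0.4888, 0.3752, 0.1089]
tool_rot: [179.9, -0.1, 105.5]
force: [-1.0, -1.2, 5.7]
grip_width: 0.0615
grasp_force: 35.0
```

```bash
python3 -m creep '{"translation":[[0,0,0],[0,0,0],[0,0,-0.5],[0,0,-0.5],[0,0,0]],"turn":[[0,0,0],[0,0,0],[0,0,0],[0,0,0],[0,0,0]],"grip":[1,1,1,1,1]}' 30 ; python3 go.py .557 -.0495 .18 20
```

```text
time_s: 8.02
tool_pos: [0.4907, 0.3764, 0.1913]
tool_rot: [179.6, -0.2, 105.5]
force: [-0.9, 0.4, -0.4]
grip_width: 0.0869
grasp_force: 0.0
t 8.03 tcp [0.4907 0.3764 0.1913] rot [179.59  -0.2  105.51] ya 15.51 q7 -20.2
tilt fix rotvec(u) [ 0.0023 -0.001  -0.025 ]  dyaw 4.49 -> turn z -0.025  shift [-5.286 -1.041  0.141] w 0.0869 F [-0.9  0.4 -0.4]
```

```bash
python3 -m creep '{"translation":[[-0.4,-0.08,0],[-0.65,-0.13,0],[-0.65,-0.13,0],[-0.65,-0.13,0],[-0.65,-0.13,0]],"turn":[[0,0,-0.025],[0,0,0],[0,0,0],[0,0,0],[0,0,0]],"grip":[1,1,1,1,1]}' >/dev/null
python3 -m creep '{"translation":[[-0.65,-0.13,0],[-0.65,-0.13,0],[-0.65,-0.13,0],[-0.3,-0.05,0],[0,0,0]],"turn":[[0,0,0],[0,0,0],[0,0,0],[0,0,0],[0,0,0]],"grip":[1,1,1,1,1]}' >/dev/null
python3 -m creep '{"translation":[[0,0,0]],"turn":[[0,0,0]],"grip":[1]}' >/dev/null
python3 go.py .557 -.0495 .08 20
```

```text
t 9.4 tcp [ 0.5512 -0.0468  0.1867] rot [-1.7996e+02 -6.0000e-02  1.1011e+02] ya 20.11 q7 27.0
tilt fix rotvec(u) [-0.0002 -0.0003  0.0006]  dyaw -0.11 -> turn z 0.0006  shift [-0.056  0.057  1.333] w 0.0868 F [-0.   0.4 -0.3]
```

```bash
python3 -m creep '{"translation":[[-0.055,0.055,0.2],[0,0,0.5],[0,0,0.5],[0,0,0.13],[0,0,0]],"turn":[[0,0,0],[0,0,0],[0,0,0],[0,0,0],[0,0,0]],"grip":[1,1,1,1,1]}' >/dev/null
python3 -m creep '{"translation":[[0,0,0]],"turn":[[0,0,0]],"grip":[1]}' >/dev/null
python3 go.py .557 -.0495 .08 20
```

```text
t 10.15 tcp [ 0.5584 -0.0511  0.0824] rot [1.7985e+02 4.0000e-02 1.1003e+02] ya 20.03 q7 31.3
tilt fix rotvec(u) [0.0008 0.0002 0.0002]  dyaw -0.03 -> turn z 0.0002  shift [ 0.024 -0.01   0.03 ] w 0.087 F [1.6 0.2 0.3]
```

```bash
python3 -m creep '{"translation":[[0.015,-0.01,0.03],[0,0,0],[0,0,0],[0,0,0],[0,0,0]],"turn":[[0,0,0],[0,0,0],[0,0,0],[0,0,0],[0,0,0]],"grip":[1,0.4,0.4,0.4,0.4]}' 30
python3 -m creep '{"translation":[[0,0,0],[0,0,0]],"turn":[[0,0,0],[0,0,0]],"grip":[0.4,0.4]}'
python3 go.py .557 -.0495 .08 20
```

```text
time_s: 10.78
tool_pos: [0.556, -0.0504, 0.0786]
tool_rot: [180.0, 0.0, 110.0]
force: [-1.0, -0.4, 0.3]
grip_width: 0.0545
grasp_force: 1.1
time_s: 11.02
tool_pos: [0.5562, -0.0503, 0.0786]
tool_rot: [180.0, 0.0, 110.0]
force: [1.0, 0.5, -0.7]
grip_width: 0.0538
grasp_force: 30.0
t 11.03 tcp [ 0.5562 -0.0503  0.0786] rot [179.98   0.   110.02] ya 20.02 q7 31.3
tilt fix rotvec(u) [0.0001 0.     0.0001]  dyaw -0.02 -> turn z 0.0001  shift [ 0.005  0.013 -0.017] w 0.0538 F [ 1.   0.5 -0.7]
```

```bash
python3 -m creep '{"translation":[[0,0,-0.3],[0,0,-0.5],[0,0,0],[0,0,0]],"turn":[[0,0,0],[0,0,0],[0,0,0],[0,0,0]],"grip":[0.4,0.4,0.4,0.4]}'; python3 go.py .487 .247 .115 20
```

```text
time_s: 11.52
tool_pos: [0.5547, -0.0501, 0.141]
tool_rot: [-179.9, -0.1, 110.0]
force: [-0.1, 0.5, -4.9]
grip_width: 0.0539
grasp_force: 30.0
t 11.53 tcp [ 0.5547 -0.0501  0.141 ] rot [-1.7986e+02 -6.0000e-02  1.1002e+02] ya 20.02 q7 28.9
tilt fix rotvec(u) [-0.0008 -0.0003  0.0001]  dyaw -0.02 -> turn z 0.0001  shift [3.779 0.475 0.325] w 0.0539 F [-0.1  0.5 -4.9]
```

```bash
python3 -m creep '{"translation":[[0.3,0.04,0],[0.5,0.065,0],[0.6,0.075,0],[0.6,0.075,0],[0.6,0.075,0]],"turn":[[0,0,0],[0,0,0],[0,0,0],[0,0,0],[0,0,0]],"grip":[0.4,0.4,0.4,0.4,0.4]}' >/dev/null
python3 -m creep '{"translation":[[0.6,0.075,0],[0.4,0.05,0],[0.18,0.02,0],[0,0,0.3],[0,0,0]],"turn":[[0,0,0],[0,0,0],[0,0,0],[0,0,0],[0,0,0]],"grip":[0.4,0.4,0.4,0.4,0.4]}' >/dev/null
python3 -m creep '{"translation":[[0,0,0]],"turn":[[0,0,0]],"grip":[0.4]}' >/dev/null
python3 go.py .487 .247 .0815 20
```

```text
t 12.9 tcp [0.4885 0.2456 0.1186] rot [-1.7998e+02  4.0000e-02  1.0991e+02] ya 19.91 q7 -5.5
tilt fix rotvec(u) [-0.0001  0.0002 -0.0005]  dyaw 0.09 -> turn z -0.0005  shift [ 0.023 -0.012  0.464] w 0.054 F [-0.  -0.6 -4.8]
```

```bash
python3 -m creep '{"translation":[[0,0,0.3],[0,0,0.13],[0,0,0.02],[0,0,0],[0,0,0]],"turn":[[0,0,0],[0,0,0],[0,0,0],[0,0,0],[0,0,0]],"grip":[0.4,0.4,0.4,0.4,0.4]}'
python3 -m creep '{"translation":[[0,0,0.015],[0,0,0]],"turn":[[0,0,0],[0,0,0]],"grip":[0.4,0.4]}'
```

```text
time_s: 13.52
tool_pos: [0.4887, 0.2471, 0.0834]
tool_rot: [179.9, -0.0, 110.0]
force: [-0.8, -0.2, -4.8]
grip_width: 0.0536
grasp_force: 30.0
time_s: 13.78
tool_pos: [0.4881, 0.2469, 0.0815]
tool_rot: [180.0, -0.0, 110.0]
force: [0.3, -0.7, -3.6]
grip_width: 0.0537
grasp_force: 30.0
```

```bash
python3 -m creep '{"translation":[[0,0,0.015],[0,0,0.01],[0,0,0]],"turn":[[0,0,0],[0,0,0],[0,0,0]],"grip":[0.4,0.4,0.4]}'
python3 -m creep '{"translation":[[0,0,0],[0,0,0],[0,0,-0.4],[0,0,-0.5],[0,0,0]],"turn":[[0,0,0],[0,0,0],[0,0,0],[0,0,0],[0,0,0]],"grip":[1,1,1,1,1]}' 30 ; python3 go.py .6077 .0137 .10 20.8
```

```text
time_s: 14.15
tool_pos: [0.4884, 0.247, 0.0806]
tool_rot: [180.0, -0.0, 110.0]
force: [-1.9, -0.5, 5.7]
grip_width: 0.054
grasp_force: 30.0
time_s: 14.78
tool_pos: [0.4906, 0.2481, 0.1549]
tool_rot: [179.6, -0.1, 110.0]
force: [-0.9, -0.1, -1.1]
grip_width: 0.0864
grasp_force: 0.0
t 14.78 tcp [0.4906 0.2481 0.1549] rot [ 1.7959e+02 -1.1000e-01  1.1001e+02] ya 20.01 q7 -6.2
tilt fix rotvec(u) [ 0.0023 -0.0006 -0.0044]  dyaw 0.79 -> turn z -0.0044  shift [-3.259  0.328  0.686] w 0.0864 F [-0.9 -0.1 -1.1]
```

```bash
python3 -m creep '{"translation":[[-0.35,0.03,0],[-0.6,0.06,0],[-0.65,0.065,0],[-0.65,0.065,0],[-0.6,0.06,0]],"turn":[[0,0,-0.005],[0,0,0],[0,0,0],[0,0,0],[0,0,0]],"grip":[0.6,0.6,0.6,0.6,0.6]}' >/dev/null
python3 -m creep '{"translation":[[-0.35,0.03,0],[-0.06,0,0.3],[0,0,0.36],[0,0,0],[0,0,0]],"turn":[[0,0,0],[0,0,0],[0,0,0],[0,0,0],[0,0,0]],"grip":[0.6,0.6,0.6,0.6,0.6]}' >/dev/null
python3 go.py .6077 .0137 .0355 20.8
```

```text
t 16.02 tcp [0.6044 0.0119 0.0991] rot [1.7997e+02 2.0000e-02 1.1093e+02] ya 20.93 q7 26.6
tilt fix rotvec(u) [0.0002 0.0001 0.0007]  dyaw -0.13 -> turn z 0.0007  shift [0.006 0.046 0.794] w 0.052 F [-0.3 -0.4  1.2]
```

```bash
python3 -m creep '{"translation":[[0.005,0.035,0.35],[0,0,0.35],[0,0,0.08],[0,0,0],[0,0,0]],"turn":[[0,0,0],[0,0,0],[0,0,0],[0,0,0],[0,0,0]],"grip":[0.6,0.6,0.6,0.6,0.6]}' >/dev/null
python3 go.py .6077 .0137 .0355 20.8
```

```text
t 16.65 tcp [0.6078 0.0133 0.0378] rot [1.7984e+02 3.0000e-02 1.1092e+02] ya 20.92 q7 28.6
tilt fix rotvec(u) [0.0009 0.0002 0.0007]  dyaw -0.12 -> turn z 0.0007  shift [0.005 0.001 0.029] w 0.0522 F [-0.   0.   0.3]
```

```bash
python3 -m creep '{"translation":[[0,0,0.015],[0,0,0],[0,0,0],[0,0,0],[0,0,0]],"turn":[[0,0,0],[0,0,0],[0,0,0],[0,0,0],[0,0,0]],"grip":[0.1,0.1,0.1,0.1,0.1]}' 30
python3 go.py .6077 .0137 .0355 20.8
python3 -m creep '{"translation":[[0,0,-0.4],[0,0,-0.5],[0,0,-0.5],[0,0,0],[0,0,0]],"turn":[[0,0,0],[0,0,0],[0,0,0],[0,0,0],[0,0,0]],"grip":[0.1,0.1,0.1,0.1,0.1]}' 
python3 go.py .4837 -.3667 .15 4.5
```

```text
time_s: 17.27
tool_pos: [0.6066, 0.0133, 0.0351]
tool_rot: [180.0, 0.0, 110.9]
force: [0.4, 0.3, 0.8]
grip_width: 0.0254
grasp_force: 30.0
t 17.27 tcp [0.6066 0.0133 0.0351] rot [179.98   0.   110.92] ya 20.92 q7 28.6
tilt fix rotvec(u) [0.0001 0.     0.0006]  dyaw -0.12 -> turn z 0.0006  shift [ 0.     0.014 -0.005] w 0.0254 F [0.4 0.3 0.8]
time_s: 17.9
tool_pos: [0.6057, 0.0133, 0.1459]
tool_rot: [-179.9, -0.0, 110.9]
force: [-0.8, 0.1, -1.6]
grip_width: 0.0252
grasp_force: 30.0
t 17.9 tcp [0.6057 0.0133 0.1459] rot [-1.7991e+02 -4.0000e-02  1.1092e+02] ya 20.92 q7 25.4
tilt fix rotvec(u) [-0.0005 -0.0001  0.0912]  dyaw -16.42 -> turn z 0.0912  shift [-4.616 -1.893 -0.051] w 0.0252 F [-0.8  0.1 -1.6]
```

```bash
python3 -m creep '{"translation":[[-0.2,-0.1,-0.4],[-0.4,-0.2,-0.5],[-0.6,-0.25,-0.5],[-0.6,-0.25,-0.2],[-0.6,-0.25,0]],"turn":[[0,0,0.046],[0,0,0.045],[0,0,0],[0,0,0],[0,0,0]],"grip":[0.1,0.1,0.1,0.1,0.1]}' >/dev/null
python3 -m creep '{"translation":[[-0.6,-0.25,0],[-0.6,-0.25,0],[-0.4,-0.2,0],[0,0,0],[0,0,0]],"turn":[[0,0,0],[0,0,0],[0,0,0],[0,0,0],[0,0,0]],"grip":[0.1,0.1,0.1,0.1,0.1]}' >/dev/null
python3 go.py .4837 -.3667 .15 4.5
python3 - <<'E'
from cell import env
import cv2,numpy as np
r=env.read_camera("wrist"); np.savez("w2.npz",**r); cv2.imwrite("pics/w2.png",r["frame"][:,:,::-1])
E
```

```text
t 19.15 tcp [ 0.5028 -0.316   0.2715] rot [-1.7989e+02 -1.0000e-01  9.4570e+01] ya 4.57 q7 42.6
tilt fix rotvec(u) [-0.0006 -0.0006  0.0004]  dyaw -0.07 -> turn z 0.0004  shift [-0.613 -0.288  1.519] w 0.0255 F [ 0.6  1.  -1.9]
```

View pics/w2.png

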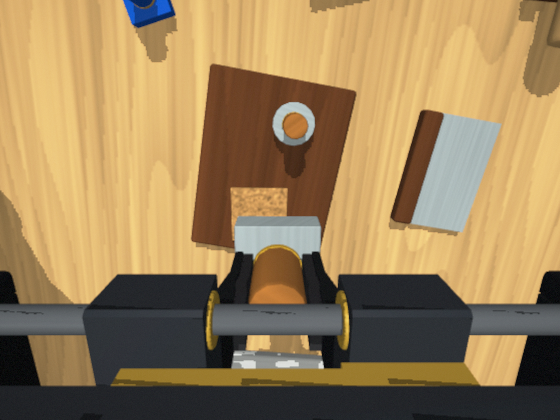

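The wrist view shows the coaster at cols 231–288 with its top edge at row 188, its lower part hidden by the held stamp. The round stamp's handle is at (295,125), and the coaster looks parallel to the tool.

Run:
```python
from h import *
t=dict(np.load("w2.npz")); P=cloud(t); X,Y,Z=np.moveaxis(P,-1,0)
near=(X>.4)&(X<.6)&(Y>-.42)&(Y<-.18)
hsv=cv2.cvtColor(t["frame"],cv2.COLOR_RGB2HSV)
def big(mask):
    n,l,s,c=cv2.connectedComponentsWithStats((mask&near).astype(np.uint8)); i=1+np.argmax(s[1:,4]); v,u=np.where(l==i); return np.c_[u,v]
for n,m,z in [("cork",(Z>.0205)&(Z<.027)&(hsv[...,2]>110),.023),("handle",(Z>.07)&(Z<.085),.078),("die",(Z>.031)&(Z<.042),.036)]:
    uv=big(m); w=plane(t,uv,z); print(n,len(uv),rect(w),[np.round(a*1000,1) for a in cv2.minEnclosingCircle(np.ascontiguousarray(w[:,:2],dtype=np.float32))])
    if n=="cork":
        v0=uv[:,1].min(); a=w
        L=[];Rr=[]
        for v in range(v0+4,v0+26):
            us=uv[uv[:,1]==v][:,0]; L.append((us.min()-.5,v)); Rr.append((us.max()+.5,v))
        T=[(u,uv[uv[:,0]==u][:,1].min()-.5) for u in range(236,284)]
        for s,q in zip("LRT",(L,Rr,T)):
            q=plane(t,np.array(q),.023)[:,:2]*1000; f=cv2.fitLine(q.astype(np.float32),cv2.DIST_HUBER,0,.01,.01).ravel(); print(s,np.round(f[2:],1),round(np.degrees(np.arctan2(f[1],f[0])),1))
```

```text
cork 1696 (array([ 483.7, -366.9]), array([70.3, 68.6]), 4.6) [array([ 0.5, -0.4,  0.5, ..., -0.4,  0.5, -0.4], shape=(2000,)), np.float64(48.3)]
L [ 447.8 -353.6] -84.2
R [ 517.8 -346.8] -84.9
T [ 481.2 -332.2] 4.0
handle 515 (array([ 516. , -252.9]), array([24.5, 24.9]), 32.0) [array([ 0.5, -0.3,  0.5, ..., -0.3,  0.5, -0.3], shape=(2000,)), np.float64(12.9)]
die 909 (array([ 516. , -253.3]), array([46.2, 45.7]), 4.6) [array([ 0.5, -0.3,  0.5, ..., -0.3,  0.5, -0.3], shape=(2000,)), np.float64(23.9)]
```

```bash
python3 -m creep '{"translation":[[-0.31,-0.14,0.2],[-0.31,-0.14,0.5],[0,0,0.6],[0,0,0.6],[0,0,0.45]],"turn":[[0,0,0],[0,0,0],[0,0,0],[0,0,0],[0,0,0]],"grip":[0.1,0.1,0.1,0.1,0.1]}' >/dev/null
python3 -m creep '{"translation":[[0,0,0],[0,0,0],[0,0,0]],"turn":[[0,0,0],[0,0,0],[0,0,0]],"grip":[0.1,0.1,0.1]}' >/dev/null
python3 go.py .4837 -.3669 .049 4.7
```

```text
t 20.2 tcp [ 0.4858 -0.3691  0.0871] rot [1.7983e+02 1.0000e-01 9.4580e+01] ya 4.58 q7 54.5
tilt fix rotvec(u) [ 0.001   0.0005 -0.0007]  dyaw 0.12 -> turn z -0.0007  shift [ 0.029 -0.024  0.476] w 0.0252 F [ 0.3  0.5 -0.7]
```

```bash
python3 -m creep '{"translation":[[0.02,-0.02,0.2],[0,0,0.2],[0,0,0.02],[0,0,0],[0,0,0]],"turn":[[0,0,0],[0,0,0],[0,0,0],[0,0,0],[0,0,0]],"grip":[0.1,0.1,0.1,0.1,0.1]}' >/dev/null
python3 go.py .4837 -.3669 .049 4.7
```

```text
t 20.82 tcp [ 0.4829 -0.3674  0.0518] rot [1.7997e+02 3.0000e-02 9.4530e+01] ya 4.53 q7 55.8
tilt fix rotvec(u) [ 0.0002  0.0002 -0.0009]  dyaw 0.17 -> turn z -0.0009  shift [0.005 0.01  0.035] w 0.0252 F [ 0.5 -0.2 -0.9]
```

```bash
python3 -m creep '{"translation":[[0,0.01,0.02],[0,0,0.02],[0,0,0]],"turn":[[0,0,0],[0,0,0],[0,0,0]],"grip":[0.1,0.1,0.1]}'; python3 -m creep '{"translation":[[0,0,0.015],[0,0,0]],"turn":[[0,0,0],[0,0,0]],"grip":[0.1,0.1]}'
```

```text
time_s: 21.2
tool_pos: [0.4835, -0.3669, 0.0482]
tool_rot: [-180.0, -0.0, 94.5]
force: [0.3, -0.3, -2.1]
grip_width: 0.0251
grasp_force: 30.0
time_s: 21.45
tool_pos: [0.4835, -0.3669, 0.0481]
tool_rot: [180.0, -0.0, 94.5]
force: [-2.4, 2.6, 5.7]
grip_width: 0.0251
grasp_force: 30.0
```

```bash
python3 -m creep '{"translation":[[0,0,0],[0,0,0],[0,0,-0.4],[0,0,-0.6],[0,0,-0.4]],"turn":[[0,0,0],[0,0,0],[0,0,0],[0,0,0],[0,0,0]],"grip":[0.6,0.6,0.6,0.6,0.6]}' 30; python3 -m creep '{"translation":[[0,0,0],[0,0,0]],"turn":[[0,0,0],[0,0,0]],"grip":[0.6,0.6]}' >/dev/null;  python3 go.py .516 -.252 .11 4.7
python3 - <<'E'
from cell import env
from h import *
r=env.read_camera("wrist"); np.savez("w3.npz",**r); cv2.imwrite("pics/w3.png",r["frame"][:,:,::-1])
E
```

```text
time_s: 22.08
tool_pos: [0.4839, -0.3676, 0.1611]
tool_rot: [179.9, 0.1, 94.5]
force: [0.4, -0.4, 0.9]
grip_width: 0.052
grasp_force: 0.0
t 22.32 tcp [ 0.4832 -0.3665  0.1582] rot [-1.7997e+02 -5.0000e-02  9.4540e+01] ya 4.54 q7 51.7
tilt fix rotvec(u) [-0.0002 -0.0003 -0.0009]  dyaw 0.16 -> turn z -0.0009  shift [1.392 0.526 0.603] w 0.0518 F [ 0.4  0.4 -0.2]
```

View pics/w3.png

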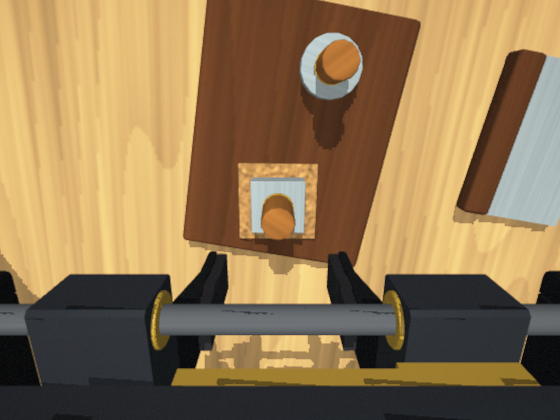

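The square stamp stands upright at (278,207) and looks centred and parallel on the coaster (cols 238–318, rows 164–240). The round stamp is at (331,67). I'll put numbers on both.

Run:
```python
from h import *
t=dict(np.load("w3.npz")); P=cloud(t); X,Y,Z=np.moveaxis(P,-1,0)
def run(n,m,z,b):
    near=(X>b[0])&(X<b[1])&(Y>b[2])&(Y<b[3])
    k,l,s,c=cv2.connectedComponentsWithStats((m&near).astype(np.uint8)); i=1+np.argmax(s[1:,4]); v,u=np.where(l==i)
    print(n,rect(plane(t,np.c_[u,v],z)))
A=(.43,.54,-.42,-.31);B=(.47,.56,-.3,-.2)
run("coaster",(Z>.0205)&(Z<.06),.023,A) if 0 else run("coaster",(Z>.0203)&(Z<.028),.023,A)
run("sqdie",(Z>.037)&(Z<.046),.041,A); run("sqhandle",(Z>.076)&(Z<.09),.083,A)
run("rdie",(Z>.031)&(Z<.041),.036,B); run("rhandle",(Z>.071)&(Z<.085),.078,B)
```

```text
coaster (array([ 483.7, -367.6]), array([69.9, 70.5]), 4.0)
sqdie (array([ 483.9, -367.2]), array([45.9, 46.1]), 4.6)
sqhandle (array([ 483.9, -365.7]), array([25. , 26.4]), 4.6)
rdie (array([ 515.8, -253.7]), array([47.3, 47.2]), 54.0)
rhandle (array([ 515.7, -253.8]), array([25.3, 25.2]), 6.8)
```

```bash
python3 -m creep '{"translation":[[0.4,0.15,0],[0.6,0.22,0],[0.37,0.14,0],[0,0,0.5],[0,0,0]],"turn":[[0,0,0],[0,0,0],[0,0,0],[0,0,0],[0,0,0]],"grip":[0.6,0.6,0.6,0.6,0.6]}' >/dev/null
python3 -m creep '{"translation":[[0,0,0]],"turn":[[0,0,0]],"grip":[0.6]}' >/dev/null
python3 go.py .5158 -.2535 .043 4.7
```

```text
t 23.12 tcp [ 0.5151 -0.2553  0.1193] rot [-1.7996e+02  3.0000e-02  9.4460e+01] ya 4.46 q7 39.5
tilt fix rotvec(u) [-0.0002  0.0002 -0.0013]  dyaw 0.24 -> turn z -0.0013  shift [0.022 0.011 0.953] w 0.0525 F [ 0.3 -0.4  1.7]
```

```bash
python3 -m creep '{"translation":[[0.015,0.01,0.4],[0,0,0.4],[0,0,0.1],[0,0,0.03],[0,0,0]],"turn":[[0,0,0],[0,0,0],[0,0,0],[0,0,0],[0,0,0]],"grip":[0.6,0.6,0.6,0.6,0.6]}' >/dev/null
python3 -m creep '{"translation":[[0,0,0]],"turn":[[0,0,0]],"grip":[0.6]}' >/dev/null
python3 go.py .5158 -.2535 .043 4.7
```

```text
t 23.88 tcp [ 0.5169 -0.2536  0.0458] rot [1.7989e+02 3.0000e-02 9.4530e+01] ya 4.53 q7 42.9
tilt fix rotvec(u) [ 0.0006  0.0002 -0.0009]  dyaw 0.17 -> turn z -0.0009  shift [ 0.002 -0.014  0.035] w 0.0521 F [ 0.6  0.1 -0.5]
```

```bash
python3 -m creep '{"translation":[[0,-0.01,0.02],[0,0,0],[0,0,0],[0,0,0],[0,0,0]],"turn":[[0,0,0],[0,0,0],[0,0,0],[0,0,0],[0,0,0]],"grip":[0.6,0.1,0.1,0.1,0.1]}' 30
python3 go.py .5158 -.2535 .043 4.7
python3 -m creep '{"translation":[[0,0,-0.4],[0,0,-0.5],[0,0,-0.5],[0,0,0],[0,0,0]],"turn":[[0,0,0],[0,0,0],[0,0,0],[0,0,0],[0,0,0]],"grip":[0.1,0.1,0.1,0.1,0.1]}' 
python3 go.py .6079 .0138 .15 15.5
```

```text
time_s: 24.5
tool_pos: [0.5154, -0.2533, 0.0431]
tool_rot: [180.0, 0.0, 94.5]
force: [-0.4, -0.1, -0.3]
grip_width: 0.0255
grasp_force: 30.0
t 24.5 tcp [ 0.5154 -0.2533  0.0431] rot [179.99   0.    94.54] ya 4.54 q7 43.0
tilt fix rotvec(u) [ 0.0001  0.     -0.0009]  dyaw 0.16 -> turn z -0.0009  shift [-0.003  0.004  0.001] w 0.0255 F [-0.4 -0.1 -0.3]
time_s: 25.12
tool_pos: [0.5147, -0.2527, 0.154]
tool_rot: [-179.9, -0.1, 94.5]
force: [-0.8, 0.3, -2.2]
grip_width: 0.0253
grasp_force: 30.0
t 25.12 tcp [ 0.5147 -0.2527  0.154 ] rot [-1.7993e+02 -6.0000e-02  9.4550e+01] ya 4.55 q7 38.0
tilt fix rotvec(u) [-0.0004 -0.0004 -0.0608]  dyaw 10.95 -> turn z -0.0608  shift [2.899 2.013 0.05 ] w 0.0253 F [-0.8  0.3 -2.2]
```

```bash
python3 -m creep '{"translation":[[0.25,0.18,0],[0.55,0.38,0],[0.6,0.42,0],[0.3,0.2,0],[0,0,0]],"turn":[[0,0,-0.06],[0,0,0],[0,0,0],[0,0,0],[0,0,0]],"grip":[0.1,0.1,0.1,0.1,0.1]}' 
python3 go.py .6079 .0138 .15 15.5
python3 - <<'E'
from cell import env
from h import *
for n in ["top","wrist"]:
    r=env.read_camera(n); np.savez(n+"4.npz",**r); P=cloud(r); X,Y,Z=np.moveaxis(P,-1,0)
    cv2.imwrite(f"pics/{n}4.png",r["frame"][:,:,::-1])
    hsv=cv2.cvtColor(r["frame"],cv2.COLOR_RGB2HSV)
    m=(hsv[...,2]>95)&(hsv[...,1]>70)&(Z<.02)&(Z>.004)&(abs(X-.57)<.1)&(abs(Y)<.1)
    k,l,s,c=cv2.connectedComponentsWithStats(m.astype(np.uint8))
    for i in range(1,k):
        if s[i,4]>150: v,u=np.where(l==i); print(n,s[i],rect(plane(r,np.c_[u,v],.01)))
E
```

```text
time_s: 25.75
tool_pos: [0.5743, -0.0952, 0.1526]
tool_rot: [-179.8, -0.1, 105.6]
force: [-0.7, -0.2, -2.5]
grip_width: 0.0251
grasp_force: 30.0
t 25.75 tcp [ 0.5743 -0.0952  0.1526] rot [-1.7980e+02 -1.1000e-01  1.0562e+02] ya 15.62 q7 31.2
tilt fix rotvec(u) [-0.0011 -0.0006  0.0007]  dyaw -0.12 -> turn z 0.0007  shift [1.201 0.769 0.033] w 0.0251 F [-0.7 -0.2 -2.5]
top [255 191  25  25 491] (array([608.1,  14.1]), array([67.5, 66.5]), 0.7)
top [277 209  13  23 171] (array([564.2, -27. ]), array([26.1, 64. ]), 74.6)
top [245 217  25  26 505] (array([534.2,  40.3]), array([68.8, 65.8]), 0.8)
wrist [  220     0   196   193 34560] (array([582. , -10.1]), array([153.1, 154.4]), 15.4)
```

View pics/wrist4.png

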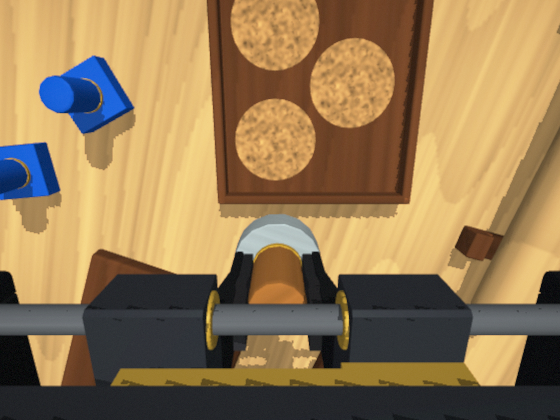

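The wrist view shows the empty rear seat at (352,83) and the held round stamp upright. The top camera puts the seat at (0.608, 0.014), as expected.

```bash
python3 -m creep '{"translation":[[0.4,0.26,0],[0.5,0.31,0],[0.3,0.2,0.1],[0,0,0.5],[0,0,0]],"turn":[[0,0,0],[0,0,0],[0,0,0],[0,0,0],[0,0,0]],"grip":[0.1,0.1,0.1,0.1,0.1]}' >/dev/null
python3 -m creep '{"translation":[[0,0,0],[0,0,0]],"turn":[[0,0,0],[0,0,0]],"grip":[0.1,0.1]}' >/dev/null
python3 go.py .608 .014 .036 15.5
```

```text
t 26.73 tcp [0.6098 0.0085 0.1087] rot [1.7986e+02 3.0000e-02 1.0519e+02] ya 15.19 q7 22.5
tilt fix rotvec(u) [ 0.0008  0.0002 -0.0017]  dyaw 0.31 -> turn z -0.0017  shift [ 0.072 -0.003  0.908] w 0.0252 F [ 0.2 -0.  -2.3]
```

```bash
python3 -m creep '{"translation":[[0.06,-0.01,0.35],[0,0,0.35],[0,0,0.1],[0,0,0],[0,0,0]],"turn":[[0,0,0],[0,0,0],[0,0,0],[0,0,0],[0,0,0]],"grip":[0.1,0.1,0.1,0.1,0.1]}' >/dev/null
python3 -m creep '{"translation":[[0,0,0]],"turn":[[0,0,0]],"grip":[0.1]}' >/dev/null
python3 go.py .608 .014 .036 15.5
```

```text
t 27.48 tcp [0.6077 0.014  0.0442] rot [1.7988e+02 1.0000e-02 1.0528e+02] ya 15.28 q7 24.1
tilt fix rotvec(u) [ 0.0007  0.     -0.0012]  dyaw 0.22 -> turn z -0.0012  shift [-0.002  0.004  0.103] w 0.0251 F [ 0.6 -0.2 -1. ]
```

```bash
python3 -m creep '{"translation":[[0,0.003,0.05],[0,0,0.03],[0,0,0.01],[0,0,0],[0,0,0]],"turn":[[0,0,0],[0,0,0],[0,0,0],[0,0,0],[0,0,0]],"grip":[0.1,0.1,0.1,0.1,0.1]}'; python3 -m creep '{"translation":[[0,0,0.01],[0,0,0]],"turn":[[0,0,0],[0,0,0]],"grip":[0.1,0.1]}'
```

```text
time_s: 28.1
tool_pos: [0.6071, 0.0141, 0.0359]
tool_rot: [180.0, -0.0, 105.3]
force: [-0.4, 0.0, -0.9]
grip_width: 0.025
grasp_force: 30.0
time_s: 28.35
tool_pos: [0.6071, 0.0141, 0.0351]
tool_rot: [180.0, -0.0, 105.3]
force: [0.5, 0.0, -1.7]
grip_width: 0.0253
grasp_force: 30.0
```

```bash
python3 -m creep '{"translation":[[0,0.01,0],[0,0,0.012],[0,0,0]],"turn":[[0,0,0],[0,0,0],[0,0,0]],"grip":[0.1,0.1,0.1]}'; python3 -m creep '{"translation":[[0,0,0.008],[0,0,0]],"turn":[[0,0,0],[0,0,0]],"grip":[0.1,0.1]}'
```

```text
time_s: 28.72
tool_pos: [0.6079, 0.0144, 0.035]
tool_rot: [180.0, -0.0, 105.3]
force: [-2.5, -0.7, 4.6]
grip_width: 0.0256
grasp_force: 30.0
time_s: 28.98
tool_pos: [0.6079, 0.0144, 0.035]
tool_rot: [180.0, -0.1, 105.3]
force: [-4.0, -1.0, 8.8]
grip_width: 0.0254
grasp_force: 30.0
```

```bash
python3 -m creep '{"translation":[[0,0,0],[0,0,0],[0,0,-0.4],[0,0,-0.6],[0,0,-0.6]],"turn":[[0,0,0],[0,0,0],[0,0,0],[0,0,0],[0,0,0]],"grip":[0.6,0.6,0.6,0.6,0.6]}' >/dev/null; python3 -m creep '{"translation":[[0,0,-0.2],[0,0,0],[0,0,0]],"turn":[[0,0,0],[0,0,0],[0,0,0]],"grip":[0.6,0.6,0.6]}' >/dev/null;  python3 go.py .4883 .2469 .18 20
python3 - <<'E'
from cell import env
from h import *
t=env.read_camera("wrist"); np.savez("w5.npz",**t); cv2.imwrite("pics/w5.png",t["frame"][:,:,::-1])
P=cloud(t); X,Y,Z=np.moveaxis(P,-1,0)
def run(n,m,z,b):
    near=(X>b[0])&(X<b[1])&(Y>b[2])&(Y<b[3])
    k,l,s,c=cv2.connectedComponentsWithStats((m&near).astype(np.uint8)); i=1+np.argmax(s[1:,4]); v,u=np.where(l==i)
    print(n,rect(plane(t,np.c_[u,v],z)))
A=(.56,.66,-.03,.06)
hsv=cv2.cvtColor(t["frame"],cv2.COLOR_RGB2HSV)
run("rdie",(Z>.024)&(Z<.033),.028,A); run("rhandle",(Z>.063)&(Z<.075),.07,A)
run("seat+stamp",((hsv[...,2]>95)&(Z>.004)&(Z<.018)),.01,A)
r=env.read_camera("top"); P=cloud(r); X,Y,Z=np.moveaxis(P,-1,0)
for n,m,z in [("can",(Z>.155)&(Z<.17)&(Y>.3),.162),("tin",(Z>.125)&(Z<.14)&(abs(Y-.25)<.05),.132)]:
    v,u=np.where(m&(X>.4)&(X<.6)); print(n,rect(plane(r,np.c_[u,v],z)))
E
```

```text
t 29.98 tcp [0.6067 0.0145 0.1755] rot [-1.7983e+02 -2.0000e-02  1.0529e+02] ya 15.29 q7 20.1
tilt fix rotvec(u) [-0.0009 -0.0002 -0.0262]  dyaw 4.71 -> turn z -0.0262  shift [ 3.236 -0.397 -0.057] w 0.0521 F [ 0.5 -0.  -0.7]
rdie (array([607.4,  16.8]), array([46.9, 43.7]), 17.5)
rhandle (array([607.8,  15.7]), array([25.4, 25.5]), 59.6)
seat+stamp (array([610.1,  14.7]), array([100.4,  90.7]), 0.0)
can (array([489.9, 374.3]), array([58.6, 61.5]), 0.7)
tin (array([490.3, 245.2]), array([53.5, 54.5]), 19.4)
```

View pics/w5.png

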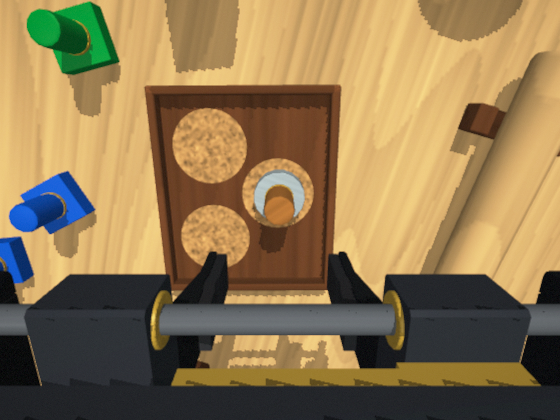

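The round stamp (die at about (279,195)) sits upright, centred on the rear seat disc (278,193). Next, the tin.

```bash
python3 -m creep '{"translation":[[0.35,-0.04,0],[0.6,-0.075,0],[0.6,-0.075,0],[0.6,-0.075,0],[0.6,-0.075,0]],"turn":[[0,0,-0.026],[0,0,0],[0,0,0],[0,0,0],[0,0,0]],"grip":[1,1,1,1,1]}' >/dev/null
python3 -m creep '{"translation":[[0.35,-0.04,0],[0.12,-0.02,0],[0,0,0.3],[0,0,0],[0,0,0]],"turn":[[0,0,0],[0,0,0],[0,0,0],[0,0,0],[0,0,0]],"grip":[1,1,1,1,1]}' >/dev/null
python3 go.py .4884 .247 .0806 20
```

```text
t 31.32 tcp [0.4924 0.2458 0.1539] rot [1.7998e+02 1.0000e-02 1.0991e+02] ya 19.91 q7 -5.2
tilt fix rotvec(u) [ 0.0001  0.0001 -0.0005]  dyaw 0.09 -> turn z -0.0005  shift [ 0.031 -0.042  0.917] w 0.087 F [0.  1.3 0. ]
```

```bash
python3 -m creep '{"translation":[[0.02,-0.04,0.3],[0,0,0.4],[0,0,0.2],[0,0,0],[0,0,0]],"turn":[[0,0,0],[0,0,0],[0,0,0],[0,0,0],[0,0,0]],"grip":[1,1,1,1,1]}' >/dev/null
python3 -m creep '{"translation":[[0,0,0]],"turn":[[0,0,0]],"grip":[1]}' >/dev/null
python3 go.py .4884 .247 .0806 20
```

```text
t 32.08 tcp [0.4892 0.2473 0.0827] rot [ 1.7988e+02 -4.0000e-02  1.0995e+02] ya 19.95 q7 -3.5
tilt fix rotvec(u) [ 0.0007 -0.0002 -0.0003]  dyaw 0.05 -> turn z -0.0003  shift [ 0.    -0.011  0.027] w 0.087 F [-0.1  0.1  0.6]
```

```bash
python3 -m creep '{"translation":[[0,-0.01,0.01],[0,0,0],[0,0,0],[0,0,0],[0,0,0]],"turn":[[0,0,0],[0,0,0],[0,0,0],[0,0,0],[0,0,0]],"grip":[1,0.4,0.4,0.4,0.4]}' 30 >/dev/null
python3 -m creep '{"translation":[[0,0,0],[0,0,0]],"turn":[[0,0,0],[0,0,0]],"grip":[0.4,0.4]}'
python3 go.py .4884 .247 .0806 20
python3 -m creep '{"translation":[[0,0,-0.3],[0,0,-0.5],[0,0,-0.2],[0,0,0],[0,0,0]],"turn":[[0,0,0],[0,0,0],[0,0,0],[0,0,0],[0,0,0]],"grip":[0.4,0.4,0.4,0.4,0.4]}'; python3 go.py .5562 -.0503 .12 20
```

```text
time_s: 32.95
tool_pos: [0.4879, 0.2468, 0.0808]
tool_rot: [180.0, -0.0, 110.0]
force: [0.8, 0.9, -0.1]
grip_width: 0.054
grasp_force: 30.0
t 32.95 tcp [0.4879 0.2468 0.0808] rot [179.95  -0.   109.96] ya 19.96 q7 -3.5
tilt fix rotvec(u) [ 0.0003 -0.     -0.0002]  dyaw 0.04 -> turn z -0.0002  shift [0.001 0.007 0.002] w 0.054 F [ 0.8  0.9 -0.1]
time_s: 33.58
tool_pos: [0.4864, 0.2461, 0.1589]
tool_rot: [-179.8, 0.0, 110.0]
force: [0.7, -0.1, -5.3]
grip_width: 0.0538
grasp_force: 30.0
t 33.58 tcp [0.4864 0.2461 0.1589] rot [-1.7983e+02  4.0000e-02  1.0997e+02] ya 19.97 q7 -5.8
tilt fix rotvec(u) [-0.001   0.0002 -0.0002]  dyaw 0.03 -> turn z -0.0002  shift [-3.78  -0.447  0.486] w 0.0538 F [ 0.7 -0.1 -5.3]
```

```bash
python3 -m creep '{"translation":[[-0.3,-0.04,0],[-0.5,-0.06,0],[-0.6,-0.07,0],[-0.6,-0.07,0],[-0.6,-0.07,0]],"turn":[[0,0,0],[0,0,0],[0,0,0],[0,0,0],[0,0,0]],"grip":[0.4,0.4,0.4,0.4,0.4]}' >/dev/null
python3 -m creep '{"translation":[[-0.6,-0.07,0],[-0.4,-0.05,0],[-0.18,-0.02,0],[0,0,0.3],[0,0,0]],"turn":[[0,0,0],[0,0,0],[0,0,0],[0,0,0],[0,0,0]],"grip":[0.4,0.4,0.4,0.4,0.4]}' >/dev/null
python3 -m creep '{"translation":[[0,0,0]],"turn":[[0,0,0]],"grip":[0.4]}' >/dev/null
python3 go.py .5564 -.05 .0795 20
```

```text
t 34.95 tcp [ 0.557  -0.0488  0.1367] rot [-1.7998e+02 -2.0000e-02  1.1006e+02] ya 20.06 q7 30.3
tilt fix rotvec(u) [-0.0001 -0.0001  0.0003]  dyaw -0.06 -> turn z 0.0003  shift [-0.012 -0.012  0.715] w 0.0536 F [ 0.2 -0.2 -4.8]
```

```bash
python3 -m creep '{"translation":[[0,-0.01,0.3],[0,0,0.28],[0,0,0.06],[0,0,0],[0,0,0]],"turn":[[0,0,0],[0,0,0],[0,0,0],[0,0,0],[0,0,0]],"grip":[0.4,0.4,0.4,0.4,0.4]}' >/dev/null
python3 -m creep '{"translation":[[0,0,0]],"turn":[[0,0,0]],"grip":[0.4]}' >/dev/null
python3 go.py .5564 -.05 .0795 20
```

```text
t 35.7 tcp [ 0.5569 -0.0502  0.0864] rot [1.7991e+02 1.0000e-02 1.0996e+02] ya 19.96 q7 32.5
tilt fix rotvec(u) [ 0.0005  0.0001 -0.0002]  dyaw 0.04 -> turn z -0.0002  shift [ 0.004 -0.005  0.086] w 0.0542 F [ 0.7 -0.3 -3.3]
```

```bash
python3 -m creep '{"translation":[[0,0,0.05],[0,0,0.02],[0,0,0],[0,0,0]],"turn":[[0,0,0],[0,0,0],[0,0,0],[0,0,0]],"grip":[0.4,0.4,0.4,0.4]}' >/dev/null;python3 go.py .5564 -.05 .0795 20;  python3 -m creep '{"translation":[[0,0,0.01],[0,0,0]],"turn":[[0,0,0],[0,0,0]],"grip":[0.4,0.4]}'
```

```text
t 36.2 tcp [ 0.5563 -0.0502  0.0799] rot [180.    -0.   109.96] ya 19.96 q7 32.7
tilt fix rotvec(u) [ 0.     -0.     -0.0002]  dyaw 0.04 -> turn z -0.0002  shift [0.002 0.003 0.004] w 0.0536 F [-0.6 -0.1 -4.6]
time_s: 36.45
tool_pos: [0.5562, -0.0502, 0.079]
tool_rot: [-180.0, -0.0, 110.0]
force: [-0.7, -0.1, -5.4]
grip_width: 0.0538
grasp_force: 30.0
```

```bash
python3 -m creep '{"translation":[[0,0.003,0.01],[0,0,0.01],[0,0,0]],"turn":[[0,0,0],[0,0,0],[0,0,0]],"grip":[0.4,0.4,0.4]}'
python3 -m creep '{"translation":[[0,0,0],[0,0,0],[0,0,-0.4],[0,0,-0.6],[0,0,-0.4]],"turn":[[0,0,0],[0,0,0],[0,0,0],[0,0,0],[0,0,0]],"grip":[1,1,1,1,1]}' 35 ; python3 go.py .4888 .3752 .20 15.5
```

```text
time_s: 36.83
tool_pos: [0.5565, -0.0502, 0.0787]
tool_rot: [-180.0, -0.0, 110.0]
force: [-4.1, 0.2, 5.6]
grip_width: 0.0536
grasp_force: 30.0
time_s: 37.45
tool_pos: [0.5574, -0.0504, 0.1917]
tool_rot: [179.8, 0.0, 109.9]
force: [0.4, 0.2, -0.3]
grip_width: 0.0862
grasp_force: 0.0
t 37.45 tcp [ 0.5574 -0.0504  0.1917] rot [1.7984e+02 5.0000e-02 1.0995e+02] ya 19.95 q7 28.5
tilt fix rotvec(u) [0.0009 0.0002 0.0247]  dyaw -4.45 -> turn z 0.0247  shift [ 5.355  0.595 -0.103] w 0.0862 F [ 0.4  0.2 -0.3]
```

```bash
python3 -m creep '{"translation":[[0.35,0.04,-0.15],[0.65,0.07,0],[0.68,0.075,0],[0.68,0.075,0],[0.68,0.075,0]],"turn":[[0,0,0.0247],[0,0,0],[0,0,0],[0,0,0],[0,0,0]],"grip":[1,1,1,1,1]}' >/dev/null
python3 -m creep '{"translation":[[0.68,0.075,0],[0.68,0.075,0],[0.55,0.06,0],[0.3,0.03,0],[0.1,0.02,0]],"turn":[[0,0,0],[0,0,0],[0,0,0],[0,0,0],[0,0,0]],"grip":[1,1,1,1,1]}' >/dev/null
python3 -m creep '{"translation":[[0,0,0],[0,0,0]],"turn":[[0,0,0],[0,0,0]],"grip":[1,1]}' >/dev/null
python3 go.py .4888 .3752 .109 15.5
```

```text
t 38.95 tcp [0.4869 0.3724 0.2017] rot [1.7998e+02 4.0000e-02 1.0533e+02] ya 15.33 q7 -19.2
tilt fix rotvec(u) [ 0.0001  0.0002 -0.0009]  dyaw 0.17 -> turn z -0.0009  shift [0.028 0.033 1.159] w 0.087 F [-1.   0.3 -0.5]
```

```bash
python3 -m creep '{"translation":[[0.025,0.03,0.2],[0,0,0.5],[0,0,0.4],[0,0,0.04],[0,0,0]],"turn":[[0,0,0],[0,0,0],[0,0,0],[0,0,0],[0,0,0]],"grip":[1,1,1,1,1]}' >/dev/null
python3 -m creep '{"translation":[[0,0,0]],"turn":[[0,0,0]],"grip":[1]}' >/dev/null
python3 go.py .4888 .3752 .109 15.5
python3 -m creep '{"translation":[[0,0,0],[0,0,0],[0,0,0],[0,0,0],[0,0,0]],"turn":[[0,0,0],[0,0,0],[0,0,0],[0,0,0],[0,0,0]],"grip":[0.5,0.5,0.5,0.5,0.5]}' 35;python3 go.py .4888 .3752 .109 15.5
```

```text
t 39.7 tcp [0.4885 0.3777 0.1119] rot [ 1.7986e+02 -8.0000e-02  1.0550e+02] ya 15.5 q7 -17.7
tilt fix rotvec(u) [ 0.0008 -0.0004  0.    ]  dyaw -0.0 -> turn z 0.0  shift [-0.032 -0.004  0.036] w 0.087 F [-0.4 -0.  -0.4]
time_s: 40.33
tool_pos: [0.4877, 0.3773, 0.1105]
tool_rot: [180.0, -0.0, 105.5]
force: [1.0, 0.5, 1.3]
grip_width: 0.0616
grasp_force: 35.0
t 40.33 tcp [0.4877 0.3773 0.1105] rot [ 1.7996e+02 -1.0000e-02  1.0551e+02] ya 15.51 q7 -17.7
tilt fix rotvec(u) [ 0.0002 -0.0001  0.0001]  dyaw -0.01 -> turn z 0.0001  shift [-0.029  0.006  0.019] w 0.0616 F [1.  0.5 1.3]
```

```bash
python3 -m creep '{"translation":[[0,0,-0.3],[0,0,-0.5],[0,0,-0.1],[0,0,0],[0,0,0]],"turn":[[0,0,0],[0,0,0],[0,0,0],[0,0,0],[0,0,0]],"grip":[0.5,0.5,0.5,0.5,0.5]}'; python3 go.py .5310 .0403 .15 15.5
```

```text
time_s: 40.95
tool_pos: [0.4863, 0.3764, 0.1799]
tool_rot: [-179.8, 0.1, 105.5]
force: [0.6, 0.1, -4.8]
grip_width: 0.0614
grasp_force: 35.0
t 40.95 tcp [0.4863 0.3764 0.1799] rot [-1.7981e+02  1.0000e-01  1.0552e+02] ya 15.52 q7 -18.9
tilt fix rotvec(u) [-0.0011  0.0006  0.0001]  dyaw -0.02 -> turn z 0.0001  shift [-4.197 -0.584  0.374] w 0.0614 F [ 0.6  0.1 -4.8]
```

```bash
python3 -m creep '{"translation":[[-0.3,-0.04,0],[-0.5,-0.07,0],[-0.6,-0.085,0],[-0.6,-0.085,0],[-0.6,-0.085,0]],"turn":[[0,0,0],[0,0,0],[0,0,0],[0,0,0],[0,0,0]],"grip":[0.5,0.5,0.5,0.5,0.5]}' >/dev/null
python3 -m creep '{"translation":[[-0.6,-0.08,0],[-0.5,-0.07,0],[-0.3,-0.04,0],[-0.15,-0.02,0],[0,0,0.3]],"turn":[[0,0,0],[0,0,0],[0,0,0],[0,0,0],[0,0,0]],"grip":[0.5,0.5,0.5,0.5,0.5]}' >/dev/null
python3 -m creep '{"translation":[[0,0,0],[0,0,0]],"turn":[[0,0,0],[0,0,0]],"grip":[0.5,0.5]}' >/dev/null
python3 go.py .5310 .0403 .110 15.5
```

```text
t 42.45 tcp [0.532  0.0455 0.1585] rot [180.    -0.   105.57] ya 15.57 q7 12.3
tilt fix rotvec(u) [ 0.     -0.      0.0004]  dyaw -0.07 -> turn z 0.0004  shift [-0.06  -0.029  0.607] w 0.0613 F [ 1.3 -0.4 -5.1]
```

```bash
python3 -m creep '{"translation":[[-0.055,-0.025,0.2],[0,0,0.25],[0,0,0.06],[0,0,0],[0,0,0]],"turn":[[0,0,0],[0,0,0],[0,0,0],[0,0,0],[0,0,0]],"grip":[0.5,0.5,0.5,0.5,0.5]}' >/dev/null
python3 -m creep '{"translation":[[0,0,0]],"turn":[[0,0,0]],"grip":[0.5]}' >/dev/null
python3 go.py .5310 .0403 .1095 15.5
```

```text
t 43.2 tcp [0.5318 0.0403 0.1182] rot [ 1.7992e+02 -1.0000e-02  1.0552e+02] ya 15.52 q7 14.4
tilt fix rotvec(u) [ 0.0004 -0.      0.0001]  dyaw -0.02 -> turn z 0.0001  shift [ 0.003 -0.009  0.108] w 0.0616 F [ 0.4  0.1 -5.1]
```

```bash
python3 -m creep '{"translation":[[0,-0.003,0.06],[0,0,0.03],[0,0,0],[0,0,0]],"turn":[[0,0,0],[0,0,0],[0,0,0],[0,0,0]],"grip":[0.5,0.5,0.5,0.5]}' >/dev/null;python3 go.py .5310 .0403 .1095 15.5;  python3 -m creep '{"translation":[[0,0,0.008],[0,0,0]],"turn":[[0,0,0],[0,0,0]],"grip":[0.5,0.5]}'
```

```text
t 43.7 tcp [0.531  0.0401 0.1103] rot [179.99   0.   105.51] ya 15.51 q7 14.7
tilt fix rotvec(u) [0.     0.     0.0001]  dyaw -0.01 -> turn z 0.0001  shift [0.002 0.    0.01 ] w 0.0616 F [ 0.1 -0.6 -5.1]
time_s: 43.95
tool_pos: [0.531, 0.0401, 0.1096]
tool_rot: [180.0, -0.0, 105.5]
force: [-0.4, -0.7, -4.8]
grip_width: 0.0616
grasp_force: 35.0
```

```bash
python3 -m creep '{"translation":[[0,0,0.01],[0,0,0.008],[0,0,0]],"turn":[[0,0,0],[0,0,0],[0,0,0]],"grip":[0.5,0.5,0.5]}'; python3 -m creep '{"translation":[[0,0,0.005],[0,0,0]],"turn":[[0,0,0],[0,0,0]],"grip":[0.5,0.5]}'
```

```text
time_s: 44.32
tool_pos: [0.531, 0.0401, 0.1085]
tool_rot: [180.0, -0.0, 105.5]
force: [-0.6, 0.0, -2.1]
grip_width: 0.0616
grasp_force: 35.0
time_s: 44.58
tool_pos: [0.5311, 0.0401, 0.1084]
tool_rot: [180.0, -0.0, 105.5]
force: [-1.7, -0.3, 4.0]
grip_width: 0.0612
grasp_force: 35.0
```

```bash
python3 -m creep '{"translation":[[0,0,0],[0,0,0],[0,0,-0.4],[0,0,-0.5],[0,0,-0.5]],"turn":[[0,0,0],[0,0,0],[0,0,0],[0,0,0],[0,0,0]],"grip":[1,1,1,1,1]}' >/dev/null
python3 -m creep '{"translation":[[0,0,-0.5],[0,0,-0.5],[-0.3,0.39,-0.25],[0,0,0],[0,0,0]],"turn":[[0,0,0],[0,0,0],[0,0,0],[0,0,0],[0,0,0]],"grip":[1,1,1,1,1]}'
python3 - <<'E'
from cell import env
from h import *
t=env.read_camera("wrist"); cv2.imwrite("pics/w6.png",t["frame"][:,:,::-1]); t1=env.read_camera("top"); t0=dict(np.load("top0.npz"));tw=dict(np.load("w1.npz"))
def go(t,tag):
    P=cloud(t); X,Y,Z=np.moveaxis(P,-1,0); near=(X>.42)&(X<.75)&(Y>-.14)&(Y<.16)
    for n,lo,hi,z in [("can",.152,.168,.16),("tin",.123,.137,.13),("handle",.062,.078,.07),("rim",.0205,.0255,.024)]:
        k,l,s,c=cv2.connectedComponentsWithStats(((Z>lo)&(Z<hi)&near).astype(np.uint8)); i=1+np.argmax(s[1:,4]); v,u=np.where(l==i)
        w=plane(t,np.c_[u,v],z); print(tag,n,rect(w),np.round(w.mean(0)[:2]*1000,1))
go(tw,"w-before");go(t,"w-now")
E
```

```text
time_s: 45.82
tool_pos: [0.5669, 0.0255, 0.3189]
tool_rot: [-179.9, -0.0, 105.5]
force: [0.2, 0.0, 1.0]
grip_width: 0.0872
grasp_force: 0.0
w-before can (array([531.7,  39.1]), array([60.3, 61.5]), 15.1) [532.   39.8]
w-before tin (array([557., -49.]), array([53.9, 55.4]), 20.1) [556.8 -48.6]
w-before handle (array([607.5,  13.8]), array([24.6, 25.2]), 15.2) [607.   13.9]
w-before rim (array([578.3,   5.9]), array([169.4, 198.8]), 15.5) [598.8  42.2]
w-now can (array([532.3,  38.8]), array([61.3, 60.4]), 60.6) [532.2  39.6]
w-now tin (array([557. , -48.8]), array([53.8, 55.6]), 20.0) [556.9 -48.3]
w-now handle (array([607.6,  15.4]), array([24.7, 25.5]), 16.5) [607.5  15.5]
w-now rim (array([578.4,   5.4]), array([169.4, 198.4]), 15.5) [598.   38.9]
```

View pics/w6.png

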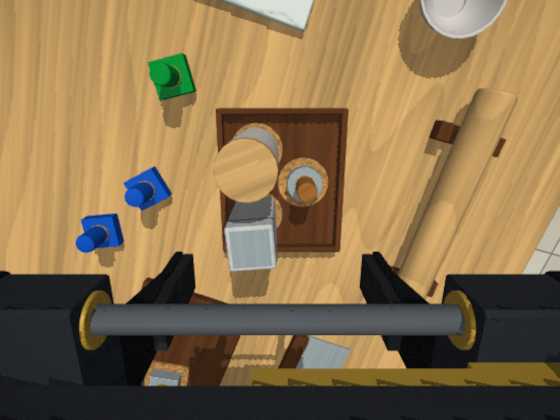

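The picture matches the starting one: canister at (246,170), tin at (251,245), and the round stamp on the rear seat at (303,185). All stand upright, the canister and tin are within about 0.6 mm of their start, and the gripper is clear.

```bash
python3 -c "
from cell import env
print(env.sign_off())"
```

```text
the job is handed in; nothing more can be done
None
```

The stamps are swapped and the job is handed in at about 46 s: the square stamp is within about 1 mm of the coaster's centre and the round stamp within about 2 mm of the rear seat's, the canister and tin measured within about 0.6 mm of their start positions, and the bowl, scraper and pin were left alone.

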